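Seat a bearing block in the angle drill jig and clamp it

ROBOT

A 7-joint arm with a two-finger parallel gripper is mounted at the origin on the work surface; the furniture and walls round the work are solid. World frame = base frame: x ahead of the robot, y to its left, z up, the work surface at z = 0. Lengths are in m, angles in rad, forces in N, time in s.
With the tool pointing down it reaches from about 0.4 to 0.9 m from the base axis. Payload 5.5 kg.
Tool frame: the origin (TCP) lies midway between the tips of the shut fingers; the grasp point (between the pads) lies 19 mm behind it; z points along the fingers, y is the direction in which the jaws open and shut (so a half turn about z gives the same grasp; the last joint's range is limited). The gripper opens to 92 mm and grips with 3 to 60 N. Pads are 19 mm wide; open, the fingers measure 130 mm over their backs; the gripper's body (75 mm by 190 mm) begins 47 mm behind the grasp point.
Start: joints at [-1.046, 0.501, -0.427, 1.55, 0.221, 1.138, -0.21], TCP at [0.168, 0.628, 0.227] pointing down, gripper open.
Joint ranges: [-2.88, 2.88], [-0.31, 2.03], [-1.54, 1.56], [0.2, 2.42], [-1.41, 4.55], [0.19, 2.02], [-2.57, 2.57]. Speed limits (rad/s): [2.57, 2.57, 3.14, 3.14, 3.14, 3.14, 3.14].

INTERFACE

Orientations are given as a rotation vector (axis times angle).
In Python, from workcell import manip gives the robot as it stands. The module is installed in compiled form; this text tells all that it offers.
- The arm moves only by the tool arm_command, never from a script. Its argument "series" is a list of rows, each a list of 7 numbers: the closure, from 0 (fully open) to 1 (shut), then the shift along the tool's x, y, z scaled (see below), then the turn, a rotation vector about the tool's x, y, z scaled (see below). In form: [[claw, tx, ty, tz, ax, ay, az], ...]. A call has 1 to 20 rows; each row is the pose to reach, as a shift and turn from the pose commanded when the call began, along the tool's axes at that moment; what a row does not reach only later rows make up. The controller multiplies each number of a shift by 0.5 m and each number of a turn by 2 rad. A row lasts 1/10 s, in which the tool goes at most 50 mm and 8.59 degrees, less where a joint would pass 70% of its speed; a pose out of reach is approached as far as the arm can. A call with a number of a shift or a turn outside -1 to 1 is refused whole. A call with a gripper value outside its range is refused whole. The fingers move at their own pace and stop on an object; "newtons" is the grip in N (left out, the last holds). Time passes only in rows, so rows that repeat a pose let the fingers close. It gives the time, the measured TCP pose, the force and the opening at its end, in the units of the state.
- manip.state(): the state, without advancing time (a new reading comes with each control period).
- manip.grab_frame(name): name is "scene" or "top"; returns a dict with "color" (420x560x3 uint8, red, green, blue), "fx", "fy", "cx", "cy" (pixels), "extrinsics" (4x4, takes a point from camera to world coordinates). Camera axes: x right, y down, z forward; pixel columns grow to the right and rows downward; lengths in m; the calibration is good to about 2 mm. A picture is of the moment at which its call begins. There is no depth.
- manip.hand_in(): hands the job in, once; it reports no verdict.
The state is a dict: "time": time; "qpos": joint angles; "joint_vel": joint speeds; "tau": joint torques, N m; "ee_pos": TCP position; "eef_rot": TCP orientation; "force": force on the tool from outside, world axes, zero at the start; "ft_torque": the same for the moment, N m; "width": opening from 0.0 (shut) to 1.0 (fully open).
Only numpy, scipy, OpenCV 4.12 (cv2) and the standard library are available. Lean on these libraries where they do the work, as an engineer would, in place of code of your own. Each camera call takes 0.05 s, during which the arm holds its last target. There are 200 camera calls.

TASK

The aluminium bearing block in the inclined drill jig has only been dropped over its two dowels and does not sit down yet. Press it along the dowels until both ends of its foot rest solidly in the jig, and only then swing the hinged leaf over so that it closes and holds the block; the leaf must not be used to force the block down. Let go, and leave the other things on the bench where they are.

Things in the scene. Friction and masses are not known exactly. Their poses are not given: they have to be found in the camera images.
- seat: Inclined dark steel plate of the drill jig, 170 x 180 mm, fixed; it faces the robot, 30 deg from level. Origin: middle of the block's place, in the plane of the tops of four round rests (x +-18, y +-72), 8 mm above the plate. x up the slope, y to the jig's left, z square out of the plate, along the dowels. Its 200 x 196 mm foot stands on the bench; origin 75 mm above bench.
- dowel_left (a point): Point in the rest plane on the axis of the left dowel, at y = +58 mm of seat. Dowel: 12 mm diameter, tip at z = 13 mm. A stiff 32 mm brass lift-off sleeve round it stands 4 to 8 mm above the rest plane and carries the block's end; it slides down when pushed with about 9 N and stays where left. The block stops hard on the rests.
- dowel_right (a point): The same for the right dowel, y = -58 mm of seat; its sleeve stands 4 to 8 mm up by an amount of its own.
- block: Aluminium bearing block, 0.4 to 0.6 kg, on the dowels, 4 to 8 mm too high and mostly askew. Origin: centre of the foot's underside; x along the bore, y along the foot, z up. Foot 46 x 156 x 14 mm (x, y, z), 14 mm holes at y = +-58. Dome 56 mm wide, flat top 36 x 40 mm at z = 60. Foot ends are free to press on at z = 14, |y| 46 to 78. Fully down its frame is that of seat, within 1 mm sideways.
- foot_left (a point): Point on the underside of the block's foot at the middle of the hole at y = +58 mm (block frame). Fully down when it lies in the plane z = 0 of seat.
- foot_right (a point): The same at the hole at y = -58 mm.
- leaf (a joint): Angle of the hinged steel leaf, rad: 0 = fully open at its stop, 1.75 = closed on a fully seated block. At 0 it stands 100 deg from closed: seen from above it overhangs the block, but leaves the way along the dowels free. A pull strut at its left holds it open; 2 to 6 N on the crossbar swing it; past about 0.7 the strut pulls it shut by itself, damped, and presses it on the block with about 10 N.
- leaf_hinge (a point): Middle of the leaf's hinge axis, which is parallel to y of seat and lies at x = 64, z = 73 mm there. It runs in two ears, 12 mm thick at y = +-41 mm, x = 52 to 76 mm, that rise to z = 85 mm.
- leaf_bar (a point): Centre of the black crossbar at the leaf's free end: 13 mm diameter, 78 mm long, parallel to the hinge, 119 mm from it. In the frame of seat, at leaf angle q, it lies at x = 64 - 119 cos(1.75 - q), z = 73 + 119 sin(1.75 - q) mm. Two 9 mm arms, 44 mm apart, join it to the leaf.
- leaf_pads: Self-aligning pressure bar under the leaf, 64 mm from the hinge: 40 x 14 mm with two rubber pads whose faces, 8 mm below the leaf, bear on the block's flat top. Origin on the leaf's underside; x from crossbar to hinge, z to the leaf's outer side. The leaf is 10 mm thick, 64 mm wide, from the hinge to 98 mm; a drill bush stands on its outer side.
- spare_block: A second, identical bearing block standing flat on the bench to the left; not to be used. Origin at the centre of its underside.
- centre_punch: Steel centre punch, 12 x 120 mm, lying on the bench to the right; bystander.
- folding_rule: Folded wooden rule, 237 x 17 x 14 mm, lying on the bench to the left; bystander.
Mind the look-alikes: they are no part of the job. Leave any pink look-alike of the block alone.

How it is judged:
On the way:
1. with the leaf still open, the block is pressed down until both ends of its foot lie on the rests (z of each of foot_left, foot_right in the frame of seat below 0.0015 m and value of joint leaf below 0.5 rad), for 0.2 s.
At the end, for the whole second after the job is handed in: The block is on the dowels with both ends of its foot within 1.5 mm of the rest plane; the leaf is closed (beyond 1.71 of 1.75 rad) and bears on the block with more than 2 N; everything is at rest (z of each of foot_left, foot_right in the frame of seat below 0.0015 m and distance between block and seat below 0.004 m and value of joint leaf above 1.71 rad and contact force between leaf_pads and block above 2 N and linear speed of block below 0.02 m/s); the robot touches nothing.
It fails at once if the leaf presses on the block while an end of its foot is still more than 2 mm above the rests (contact force between leaf_pads and block above 1 N and z of any of foot_left, foot_right in the frame of seat above 0.002 m).
It fails at once if one of the other listed things on the bench is moved by more than 3 cm (distance of any of spare_block, centre_punch, folding_rule from where it was at the start of the episode above 0.03 m).
It also fails if it takes over 48 s, if anything falls off the work surface, if the arm or the gripper's body presses on something with over 40 N, if the wrist force passes 120 N, or if a joint passes its speed limit or range.

## Working session

There is one attempt and no reset: what is moved stays moved. The work goes in short steps, Python scripts to look and compute and a tool call to move; the robot and the scene stay as the last step left them, time stands still between calls to the robot, and variables do not carry over. Pictures are saved under pics/ and viewed, about 8 in all and at most 12, crops included, and the job is handed in when it is done.

Besides the shell and the picture viewer there is one more tool, called after "Emit:" by a JSON object that holds its "method" and its "body", one argument or row to a line. arm_command: Moves the arm, as the interface text tells. Its arguments: {"type":"object","properties":{"series":{"type":"array"},"newtons":{"type":"number"}},"required":["series"]}

```bash
mkdir -p pics
python3 - <<'E'
from workcell import manip
import cv2, numpy as np, pickle
np.set_printoptions(precision=4,suppress=True)
fs={n:manip.grab_frame(n) for n in("scene","top")}
pickle.dump(fs,open("f0.pkl","wb"))
for n,f in fs.items():
    print(n,f["fx"],f["fy"],f["cx"],f["cy"]);print(f["extrinsics"])
    cv2.imwrite(f"pics/{n}0.png",cv2.resize(f["color"][:,:,::-1],(800,600),interpolation=cv2.INTER_CUBIC))
print(manip.state())
E
```

```text
scene 468.6095925991466 468.6095925991466 285.2477525590876 211.92117248937146
[[ 0.8975 -0.221   0.3816  0.0345]
 [-0.4409 -0.4377  0.7836 -0.9433]
 [-0.0061 -0.8716 -0.4902  0.7511]
 [ 0.      0.      0.      1.    ]]
top 410.0913470644416 410.0913470644416 274.0478142089583 208.22026911213703
[[-0.0207 -0.9913  0.1297  0.3475]
 [-0.9997  0.0218  0.0067  0.008 ]
 [-0.0095 -0.1295 -0.9915  1.4196]
 [ 0.      0.      0.      1.    ]]
{'time': 0.1, 'qpos': array([-1.0458,  0.5017, -0.4268,  1.5513,  0.2208,  1.1383, -0.2103]), 'joint_vel': array([ 0.0005, -0.0044, -0.0001, -0.0017, -0.0004, -0.0016,  0.0001]), 'tau': array([ -0.0106, -56.7883,  -5.8378, -27.9917,  -0.069 ,   0.024 ,
         0.    ]), 'ee_pos': array([0.1681, 0.6272, 0.2258]), 'eef_rot': array([-0.41  , -3.1144,  0.0027]), 'force': array([ 0.3621, -0.0762, -0.6196]), 'ft_torque': array([-0.0273, -0.041 , -0.0303]), 'width': 1.000069828865052}
```

View pics/scene0.png

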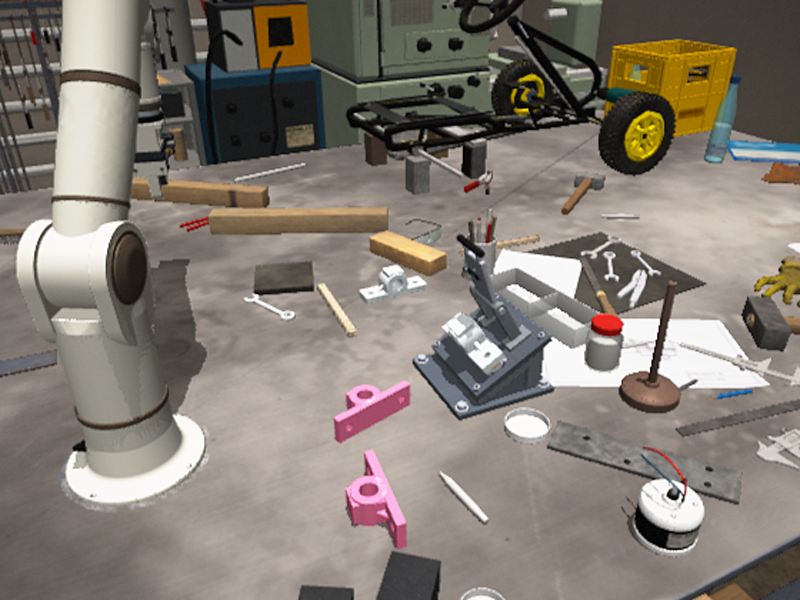

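View pics/top0.png

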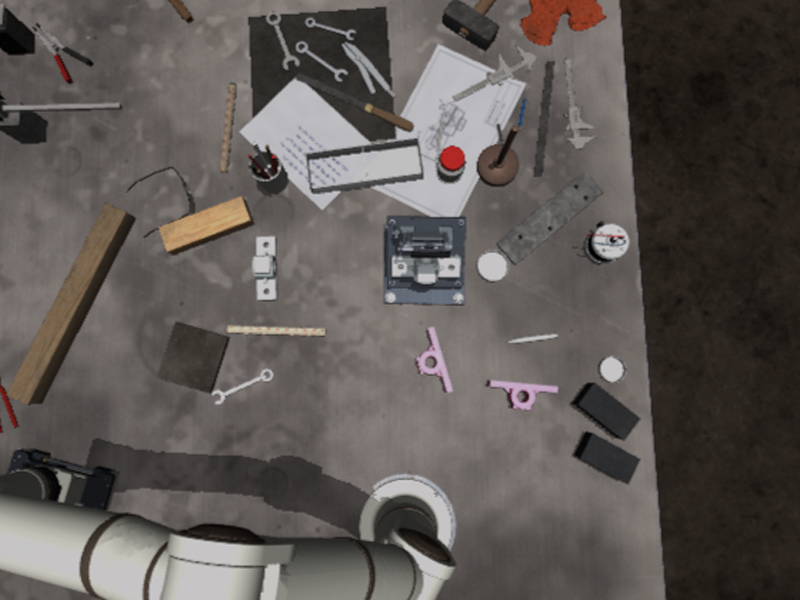

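The scene image shows the jig at about (485,350) of 800x600, with the aluminium block in it and the leaf open. The top image shows the jig at (425,260). The spare block is at top (265,268). The pink look-alikes are at (435,360) and (522,393). The block meant is the aluminium one inside the jig. Next I'll take enlarged crops to confirm this and read off points.

Run:
```python
import cv2, numpy as np, pickle
fs=pickle.load(open("f0.pkl","rb"))
# scene crop cols 280-400, rows 160-295 ; top crop cols 260-335, rows 145-220
s=fs["scene"]["color"][155:295,280:395,::-1]; t=fs["top"]["color"][145:220,262:332,::-1]
a=cv2.resize(s,None,fx=4.2,fy=4.2,interpolation=cv2.INTER_CUBIC)[:588,:483]
cv2.imwrite("pics/c_s.png",cv2.resize(s,(575,600)[0:0] or (492,600),interpolation=cv2.INTER_CUBIC)) if 0 else cv2.imwrite("pics/c_s.png",a)
cv2.imwrite("pics/c_t.png",cv2.resize(t,(560,600),interpolation=cv2.INTER_CUBIC))
```

```text
(no output)
```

View pics/c_s.png

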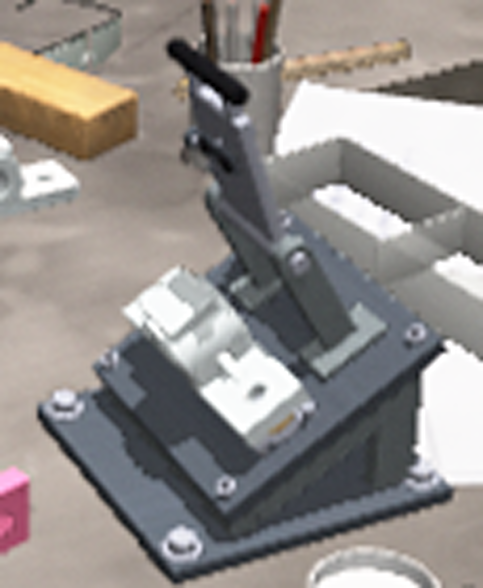

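View pics/c_t.png

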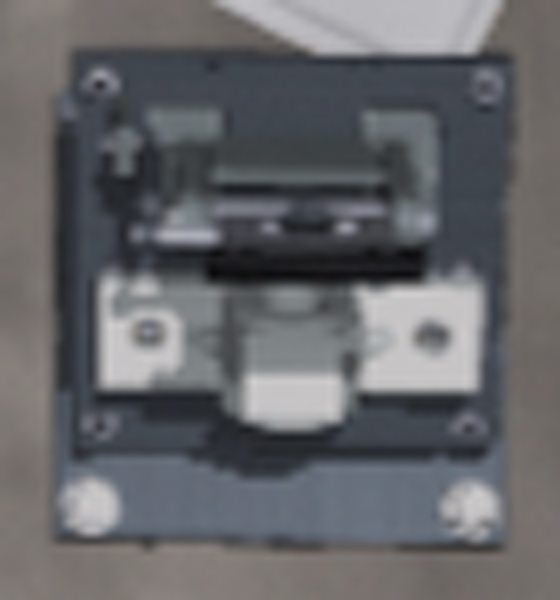

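The crops confirm the block. The aluminium block sits in the jig with its foot holes at top-crop (149,333) and (432,337). The crossbar ends are at top-crop (207,265)/(422,265) and scene-crop (175,47)/(240,95). Now I'll solve for the seat's x, y and yaw.

```bash
cat > h.py <<'E'
import numpy as np, pickle
from scipy.spatial.transform import Rotation as Ro
np.set_printoptions(precision=4,suppress=True)
fs=pickle.load(open("f0.pkl","rb"))
def seat(x,y,yaw): return Ro.from_euler("z",yaw).as_matrix()@Ro.from_euler("y",-np.pi/6).as_matrix(), np.array([x,y,.075])
def proj(n,P):
    f=fs[n];E=f["extrinsics"];c=(np.atleast_2d(P)-E[:3,3])@E[:3,:3]
    return c[:,:2]/c[:,2:]*f["fx"]+[f["cx"],f["cy"]]
E
python3 - <<'E'
from h import *
from scipy.optimize import least_squares
T=lambda u,v:(u/8+262,v/8+145); S=lambda u,v:(u/4.2+280,v/4.2+155)
bz=190
obs=[("top",T(149,333),(0,58,20),1),("top",T(432,337),(0,-58,20),1),
("top",T(207,265),(85.2,39,bz),1),("top",T(422,265),(85.2,-39,bz),1),
("scene",S(180,50),(85.2,37,bz),1),("scene",S(240,93),(85.2,-38,bz),1),("scene",S(258,390),(0,-58,20),1),
# plate corners, plate middle x0 free
("scene",S(230,517),(-85,-90,-8),2),("scene",S(443,340),(85,-90,-8),2),("scene",S(97,367),(-85,90,-8),2),
("top",T(75,53),(85,90,-8),2),("top",T(512,58),(85,-90,-8),2)]
def res(p):
    R,o=seat(*p[:3]);r=[]
    for n,uv,P,k in obs:
        P=np.array(P)/1e3
        if k==2:P[0]+=p[3]
        r.append(proj(n,o+R@P)[0]-uv)
    return np.ravel(r)
s=least_squares(res,[.45,-.05,0,0],loss="soft_l1");print(s.x);print(s.fun.reshape(-1,2))
R,o=seat(*s.x[:3]);np.save("seat.npy",s.x[:3])
from workcell import manip
st=manip.state();p=st["ee_pos"];Rt=Ro.from_rotvec(st["eef_rot"]).as_matrix()
print("tool R",Rt)
D=np.column_stack([-R[:,0],R[:,1],-R[:,2]])
print("turn/2",Ro.from_matrix(Rt.T@D).as_rotvec()/2)
for P in [(-5,0,120),(-5,0,30),(110,0,182)]:
    w=o+R@(np.array(P)/1e3);print(P,"world",w,"shift",Rt.T@(w-p)/.5)
for w in [(.40,.40,.32),(.38,.15,.32)]: print(w,Rt.T@(np.array(w)-p)/.5)
E
```

```text
[ 0.6024 -0.0651 -0.0287  0.0229]
[[ 0.2312 -0.5504]
 [ 0.1848 -0.8347]
 [ 0.155  -0.4056]
 [ 0.9301 -0.2427]
 [-0.8637 -0.7866]
 [ 0.1434  0.7076]
 [ 0.0941  0.7485]
 [-1.7062 -0.6744]
 [ 0.2568 -0.8703]
 [-2.0165 -0.7249]
 [-0.1111  0.1634]
 [ 0.7246 -0.1715]]
tool R [[-0.9659  0.2588 -0.0005]
 [ 0.2588  0.9659 -0.0017]
 [ 0.0001 -0.0018 -1.    ]]
turn/2 [-0.0314 -0.2607 -0.1136]
(-5, 0, 120) world [ 0.538  -0.0633  0.1764] shift [-1.0721 -1.1423  0.1007]
(-5, 0, 30) world [ 0.583  -0.0646  0.0985] shift [-1.1597 -1.1213  0.2565]
(110, 0, 182) world [ 0.6066 -0.0652  0.2876] shift [-1.2056 -1.111  -0.1218]
(0.4, 0.4, 0.32) [-0.5656 -0.3193 -0.1879]
(0.38, 0.15, 0.32) [-0.6564 -0.8126 -0.187 ]
```

The fit is good: seat at (0.602, −0.065), yaw −0.03, residuals about 1 px, z fixed at 75 mm and within reach. Setting out with the fingers open so that they straddle the dome.

Emit:
{"method": "arm_command", "body": {
  "series": [
    [0, -0.08, -0.05, -0.02, 0, -0.03, 0],
    [0, -0.57, -0.32, -0.15, -0.03, -0.26, -0.11],
    [0, -0.57, -0.32, -0.15, -0.03, -0.26, -0.11],
    [0, -0.57, -0.32, -0.15, -0.03, -0.26, -0.11],
    [0, -0.57, -0.32, -0.15, -0.03, -0.26, -0.11],
    [0, -0.57, -0.32, -0.15, -0.03, -0.26, -0.11],
    [0, -0.57, -0.32, -0.15, -0.03, -0.26, -0.11],
    [0, -0.7, -0.8, -0.2, -0.031, -0.261, -0.114],
    [0, -0.7, -0.8, -0.2, -0.031, -0.261, -0.114],
    [0, -0.7, -0.8, -0.2, -0.031, -0.261, -0.114],
    [0, -0.7, -0.8, -0.2, -0.031, -0.261, -0.114],
    [0, -0.7, -0.8, -0.2, -0.031, -0.261, -0.114],
    [0, -0.7, -0.8, -0.2, -0.031, -0.261, -0.114],
    [0, -0.7, -0.8, -0.2, -0.031, -0.261, -0.114],
    [0, -0.7, -0.8, -0.2, -0.031, -0.261, -0.114],
    [0, -0.7, -0.8, -0.2, -0.031, -0.261, -0.114]
  ]
}}

```text
time: 1.7
ee_pos: [0.4079, 0.1558, 0.3243]
eef_rot: [0.036, 2.619, -0.012]
force: [0.1, 0.6, -0.1]
width: 1.002
```

```bash
cat > go.py <<'E'
# prints shift/turn (scaled) from the present pose to seat-frame targets
from h import *
from workcell import manip
import sys
R,o=seat(*np.load("seat.npy"));D=np.column_stack([-R[:,0],R[:,1],-R[:,2]])
st=manip.state();p=st["ee_pos"];Rt=Ro.from_rotvec(st["eef_rot"]).as_matrix()
print("t",st["time"],"p",p,"in seat mm",R.T@(p-o)*1e3,"q",st["qpos"],"w",st["width"])
print("force seat",R.T@st["force"],"moment seat",R.T@st["ft_torque"],"turn/2",Ro.from_matrix(Rt.T@D).as_rotvec()/2)
for a in sys.argv[1:]:
    P=np.array(eval(a))/1e3;w=o+R@P;print(a,"world",w,"shift",Rt.T@(w-p)/.5)
E
python3 go.py "(-60,0,130)" "(-5,0,110)" "(-5,0,60)" "(-5,0,26)"
```

```text
t 1.7 p [0.4079 0.1558 0.3243] in seat mm [-49.2068 215.262  316.2676] q [-0.5218 -0.3058 -0.1523  2.289   0.4073  0.7883  0.631 ] w 1.0017514544037733
force seat [ 0.0254  0.5628 -0.1332] moment seat [ 0.0667  0.5823 -0.0732] turn/2 [-0.0007 -0.0006  0.0007]
(-60,0,130) world [ 0.4854 -0.0618  0.1576] shift [ 0.0218 -0.43    0.3731]
(-5,0,110) world [ 0.543  -0.0634  0.1678] shift [-0.0883 -0.4301  0.413 ]
(-5,0,60) world [ 0.568  -0.0641  0.1245] shift [-0.0884 -0.43    0.513 ]
(-5,0,26) world [ 0.585  -0.0646  0.095 ] shift [-0.0885 -0.4299  0.581 ]
```

Emit:
{"method": "arm_command", "body": {
  "series": [
    [0, 0.01, -0.1, 0.08, 0, 0, 0],
    [0, 0.02, -0.19, 0.13, 0, 0, 0],
    [0, 0.02, -0.27, 0.18, 0, 0, 0],
    [0, 0.02, -0.35, 0.23, 0, 0, 0],
    [0, 0.02, -0.43, 0.27, 0, 0, 0],
    [0, 0.02, -0.43, 0.3, 0, 0, 0],
    [0, 0.0, -0.43, 0.34, 0, 0, 0],
    [0, -0.05, -0.43, 0.38, 0, 0, 0],
    [0, -0.088, -0.43, 0.42, 0, 0, 0],
    [0, -0.088, -0.43, 0.45, 0, 0, 0],
    [0, -0.088, -0.43, 0.45, 0, 0, 0],
    [0, -0.088, -0.43, 0.45, 0, 0, 0]
  ]
}}

```text
time: 2.9
ee_pos: [0.5507, -0.0633, 0.1517]
eef_rot: [0.035, 2.622, -0.014]
force: [-0.7, -0.5, -1.2]
width: 0.996
```

```bash
python3 go.py "(-4,0,30)" "(-4,0,14)"
python3 - <<'E'
from workcell import manip
import cv2, numpy as np
f=manip.grab_frame("scene");t=manip.grab_frame("top")
a=cv2.resize(f["color"][130:290,260:400,::-1],(525,600),interpolation=cv2.INTER_CUBIC)
b=cv2.resize(t["color"][140:220,245:345,::-1],(275,220),interpolation=cv2.INTER_CUBIC)
c=np.zeros((600,800,3),np.uint8);c[:,:525]=a;c[:220,525:]=b;cv2.imwrite("pics/p1.png",c)
E
```

```text
t 2.9 p [ 0.5507 -0.0633  0.1517] in seat mm [-6.3855  0.3755 92.2647] q [ 0.7499  0.2477 -0.7276  2.2973  0.8179  0.192   0.8542] w 0.9956907318473345
force seat [-1.1905 -0.5613 -0.728 ] moment seat [-0.0383  0.5442  0.0044] turn/2 [-0.0011 -0.0019  0.0011]
(-4,0,30) world [ 0.5839 -0.0646  0.099 ] shift [-0.0052 -0.0005  0.1245]
(-4,0,14) world [ 0.5919 -0.0648  0.0851] shift [-0.0054 -0.0004  0.1565]
```

View pics/p1.png

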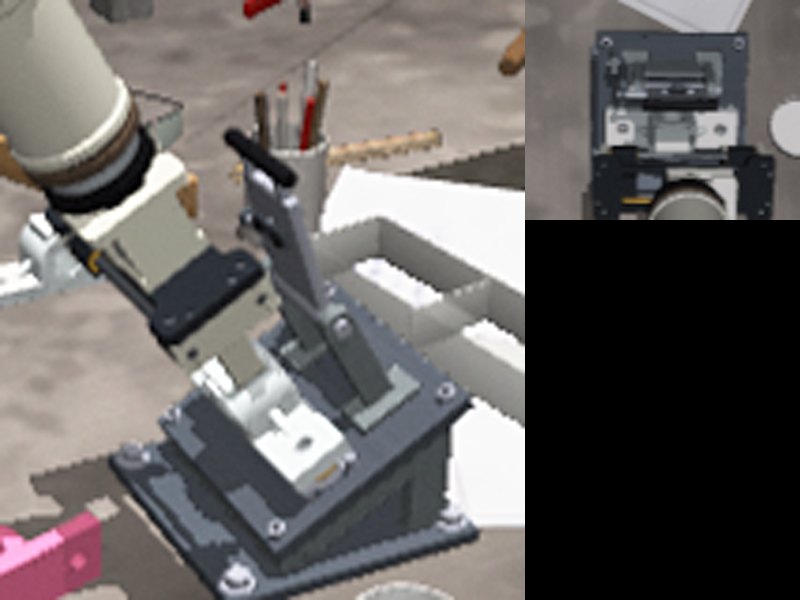

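The picture shows the open gripper straddling the dome with its axis along the dowels, the foot's right end clear at (305,445) and the leaf clear of the hand. Going down to just above the foot.

Emit:
{"method": "arm_command", "body": {
  "series": [
    [0, -0.002, 0, 0.03, 0, 0, 0],
    [0, -0.004, 0, 0.06, 0, 0, 0],
    [0, -0.005, 0, 0.09, 0, 0, 0],
    [0, -0.005, 0, 0.118, 0, 0, 0],
    [0, -0.005, 0, 0.12, 0, 0, 0],
    [0, -0.005, 0, 0.12, 0, 0, 0]
  ]
}}

```text
time: 3.6
ee_pos: [0.5811, -0.0646, 0.1016]
eef_rot: [0.035, 2.623, -0.016]
force: [-0.3, 0.2, 0.3]
width: 1.002
```

```bash
python3 go.py "(-4,0,14)"
```

```text
t 3.6 p [ 0.5811 -0.0646  0.1016] in seat mm [-5.097  -0.0603 33.6938] q [ 0.6156  0.4019 -0.6114  2.2605  1.4867  0.194   0.2142] w 1.002097580355789
force seat [-0.066   0.1596  0.4223] moment seat [0.0153 0.5322 0.0068] turn/2 [-0.002  -0.0024  0.0014]
(-4,0,14) world [ 0.5919 -0.0648  0.0851] shift [-0.0024  0.0003  0.0394]
```

Emit:
{"method": "arm_command", "body": {
  "series": [
    [0, -0.001, 0, 0.006, 0.001, 0.002, -0.001],
    [0, -0.001, 0, 0.012, 0.002, 0.002, -0.001],
    [0, -0.002, 0, 0.018, 0.002, 0.002, -0.001],
    [0, -0.002, 0, 0.022, 0.002, 0.002, -0.001],
    [0, -0.002, 0, 0.026, 0.002, 0.002, -0.001],
    [0, -0.002, 0, 0.03, 0.002, 0.002, -0.001],
    [0, -0.002, 0, 0.03, 0.002, 0.002, -0.001]
  ]
}}

```text
time: 4.3
ee_pos: [0.59, -0.0664, 0.0896]
eef_rot: [0.037, 2.625, -0.023]
force: [-4.0, 0.3, 7.2]
width: 0.997
```

```bash
python3 go.py "(-4,0,14)"
```

```text
t 4.3 p [ 0.59   -0.0664  0.0896] in seat mm [-3.3863 -1.666  18.7982] q [ 0.5995  0.4422 -0.6008  2.2435  1.5902  0.2132  0.1201] w 0.9966485698986279
force seat [0.1796 0.1986 8.2675] moment seat [0.0532 0.5513 0.0178] turn/2 [-0.0046 -0.0035  0.0017]
(-4,0,14) world [ 0.5919 -0.0648  0.0851] shift [0.0011 0.0034 0.0096]
```

Contact: 8 N along the dowels at z ≈ 19. Pressing on in small steps.

Emit:
{"method": "arm_command", "body": {
  "series": [
    [0, 0, 0.002, 0.003, -0.002, 0, 0],
    [0, 0, 0.003, 0.006, -0.003, -0.002, 0],
    [0, 0, 0.003, 0.009, -0.004, -0.003, 0],
    [0, 0, 0.003, 0.011, -0.004, -0.003, 0],
    [0, 0, 0.003, 0.013, -0.004, -0.003, 0],
    [0, 0, 0.003, 0.013, -0.004, -0.003, 0]
  ]
}}

```text
time: 4.9
ee_pos: [0.5926, -0.0666, 0.0852]
eef_rot: [0.035, 2.618, -0.017]
force: [-21.7, -4.8, 33.3]
width: 0.999
```

```bash
python3 go.py "(-4,0,14)"
```

```text
t 4.9 p [ 0.5926 -0.0666  0.0852] in seat mm [-3.2962 -1.764  13.6557] q [ 0.6149  0.4609 -0.615   2.2437  1.6847  0.219   0.0377] w 0.9994251866535924
force seat [-2.0089 -5.4394 39.5898] moment seat [0.227  1.2125 0.0837] turn/2 [-0.0023  0.0002  0.0017]
(-4,0,14) world [ 0.5919 -0.0648  0.0851] shift [ 0.0014  0.0035 -0.0007]
```

Hard stop: 40 N at z = 13.7 (foot top is 14 when seated), with little roll moment. I'll rock the tool slightly each way to load each end in turn.

Emit:
{"method": "arm_command", "body": {
  "series": [
    [0, 0, 0, -0.001, 0.003, 0, 0],
    [0, 0, 0, -0.001, 0.006, 0, 0],
    [0, 0, 0, -0.001, 0.006, 0, 0],
    [0, 0, 0, -0.001, 0.006, 0, 0]
  ]
}}

```text
time: 5.3
ee_pos: [0.5924, -0.0665, 0.0856]
eef_rot: [0.039, 2.617, -0.033]
force: [-21.8, -4.0, 32.6]
width: 0.998
```

```bash
python3 go.py
```

```text
t 5.3 p [ 0.5924 -0.0665  0.0856] in seat mm [-3.2723 -1.6552 14.1599] q [ 0.6067  0.4596 -0.6175  2.2451  1.6852  0.2363  0.0281] w 0.9976706776214297
force seat [-2.5184 -4.6669 39.0691] moment seat [0.4864 1.1336 0.057 ] turn/2 [-0.0081  0.0002  0.0017]
```

Emit:
{"method": "arm_command", "body": {
  "series": [
    [0, 0, 0, 0, -0.005, 0, 0],
    [0, 0, 0, 0, -0.009, 0, 0],
    [0, 0, 0, 0, -0.012, 0, 0],
    [0, 0, 0, 0, -0.012, 0, 0],
    [0, 0, 0, 0, -0.012, 0, 0]
  ]
}}

```text
time: 5.8
ee_pos: [0.5927, -0.0666, 0.0851]
eef_rot: [0.031, 2.618, -0.002]
force: [-13.9, -1.0, 21.7]
width: 0.998
```

```bash
python3 go.py
```

```text
t 5.8 p [ 0.5927 -0.0666  0.0851] in seat mm [-3.3003 -1.7233 13.5885] q [ 0.6595  0.473  -0.6563  2.241   1.6676  0.2222  0.0727] w 0.9983508156241925
force seat [-1.1326 -1.4338 25.6712] moment seat [-0.9866  0.9415  0.0625] turn/2 [ 0.0037 -0.0001  0.0017]
```

Emit:
{"method": "arm_command", "body": {
  "series": [
    [0, 0, 0, 0.001, 0.003, 0, 0],
    [0, 0, 0, 0.002, 0.005, 0, 0],
    [0, 0, 0, 0.003, 0.006, 0, 0],
    [0, 0, 0, 0.003, 0.006, 0, 0],
    [0, 0, 0, 0.003, 0.006, 0, 0],
    [0, 0, 0, 0.003, 0.006, 0, 0]
  ]
}}

```text
time: 6.4
ee_pos: [0.5928, -0.0664, 0.085]
eef_rot: [0.034, 2.617, -0.018]
force: [-31.8, -5.4, 48.3]
width: 1.001
```

```bash
python3 go.py
```

```text
t 6.4 p [ 0.5928 -0.0664  0.085 ] in seat mm [-3.2595 -1.5919 13.4262] q [ 0.6531  0.4743 -0.6615  2.2428  1.6839  0.2425  0.049 ] w 1.0010513226313562
force seat [-3.2259 -6.3058 57.6358] moment seat [0.4526 1.5356 0.0501] turn/2 [-0.0025  0.0005  0.0021]
```

The press is solid: commanded 1.5 mm further, moved 0.16 mm, 58 N. Withdrawing along the dowels, then checking from both cameras.

Emit:
{"method": "arm_command", "body": {
  "series": [
    [0, 0, 0, -0.01, 0, 0, 0],
    [0, 0, 0, -0.05, 0, 0, 0],
    [0, 0, 0, -0.12, 0, 0, 0],
    [0, 0.01, 0, -0.2, 0, 0, 0],
    [0, 0.02, 0, -0.28, 0, 0, 0],
    [1, 0.02, 0, -0.36, 0, 0, 0],
    [1, 0.02, 0, -0.43, 0, 0, 0],
    [1, 0.02, 0, -0.45, 0, 0, 0],
    [1, 0.02, 0, -0.45, 0, 0, 0],
    [1, 0.02, 0, -0.45, 0, 0, 0]
  ]
}}

```text
time: 7.4
ee_pos: [0.4738, -0.0859, 0.2114]
eef_rot: [0.069, 2.698, -0.061]
force: [-0.4, -0.7, 0.9]
width: 0.616
```

```bash
python3 go.py "(113,0,230)" "(113,0,182)"
python3 - <<'E'
from workcell import manip
import cv2, numpy as np
f=manip.grab_frame("scene");t=manip.grab_frame("top")
import pickle;pickle.dump({"scene":f,"top":t},open("f1.pkl","wb"))
a=cv2.resize(f["color"][195:275,300:380,::-1],(400,400),interpolation=cv2.INTER_CUBIC)
o=pickle.load(open("f0.pkl","rb"))["scene"]
b=cv2.resize(o["color"][195:275,300:380,::-1],(400,400),interpolation=cv2.INTER_CUBIC)
cv2.imwrite("pics/p2.png",np.hstack([b,a]))
E
```

```text
t 7.4 p [ 0.4738 -0.0859  0.2114] in seat mm [-42.5251 -24.4805 182.0579] q [ 1.3045 -0.0602 -1.1241  2.3231 -0.1863  0.4056  1.8436] w 0.6156963709338313
force seat [ 0.0929 -0.7137  0.9318] moment seat [ 0.0564  0.5453 -0.0475] turn/2 [-0.0209 -0.0402 -0.0056]
(113,0,230) world [ 0.5852 -0.0646  0.3307] shift [-0.3017  0.0478 -0.1226]
(113,0,182) world [ 0.6092 -0.0653  0.2891] shift [-0.3094  0.0519 -0.027 ]
```

View pics/p2.png

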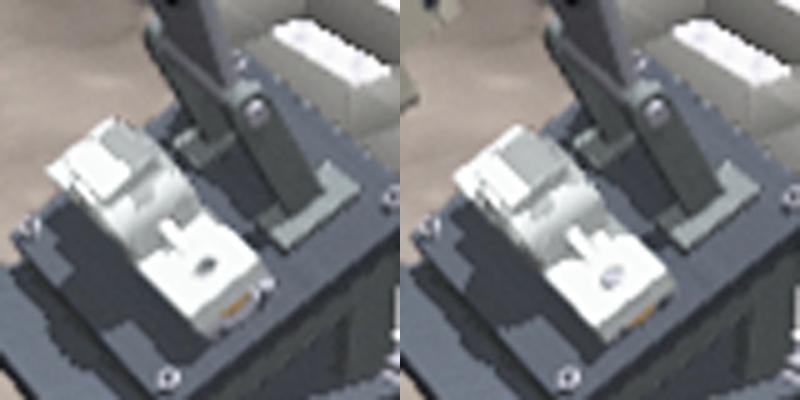

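The pair (before, after) shows the right foot end lower, the dowel tip now filling the hole at (612,278), and the dome dropped level. The arm lagged its target on the way out, so I'll hold and read the pose again.

Emit:
{"method": "arm_command", "body": {
  "series": [
    [1, 0, 0, 0, 0, 0, 0],
    [1, 0, 0, 0, 0, 0, 0],
    [1, 0, 0, 0, 0, 0, 0],
    [1, 0, 0, 0, 0, 0, 0]
  ]
}}

```text
time: 7.9
ee_pos: [0.4746, -0.0854, 0.2109]
eef_rot: [0.067, 2.698, -0.06]
force: [0.2, 0.3, -0.0]
width: 0.184
```

```bash
python3 go.py "(-30,0,215)" "(113,0,230)" "(113,0,182)"
```

```text
t 7.9 p [ 0.4746 -0.0854  0.2109] in seat mm [-42.1036 -23.9748 181.2193] q [ 1.3035 -0.0551 -1.1266  2.3223 -0.1749  0.4034  1.8328] w 0.18356894752659642
force seat [ 0.154   0.281  -0.1093] moment seat [ 0.052   0.5336 -0.0493] turn/2 [-0.0205 -0.0402 -0.0052]
(-30,0,215) world [ 0.4689 -0.0613  0.2462] shift [-0.0181  0.0453 -0.0712]
(113,0,230) world [ 0.5852 -0.0646  0.3307] shift [-0.3008  0.0466 -0.1241]
(113,0,182) world [ 0.6092 -0.0653  0.2891] shift [-0.3085  0.0506 -0.0285]
```

Run:
```python
from h import *
from workcell import manip
R,o=seat(*np.load("seat.npy"));st=manip.state();p=st["ee_pos"];Rt=Ro.from_rotvec(st["eef_rot"]).as_matrix()
for w in [(.47,-.065,.26),(.48,-.065,.34),(.60,-.065,.345)]+[o+R@(np.array(P)/1e3) for P in [(116,0,225),(116,0,180)]]: print(np.array(w),Rt.T@(w-p)/.5)
```

```text
[ 0.47  -0.065  0.26 ] [-0.0322  0.0372 -0.0948]
[ 0.48  -0.065  0.34 ] [-0.1189  0.0333 -0.2307]
[ 0.6   -0.065  0.345] [-0.3398  0.0466 -0.1372]
[ 0.5903 -0.0648  0.3279] [-0.3076  0.0471 -0.1146]
[ 0.6128 -0.0654  0.2889] [-0.3148  0.0508 -0.025 ]
```

Emit:
{"method": "arm_command", "body": {
  "series": [
    [1, -0.03, 0.03, -0.08, 0, 0, 0],
    [1, -0.06, 0.035, -0.15, 0, 0, 0],
    [1, -0.12, 0.033, -0.23, 0, 0, 0],
    [1, -0.12, 0.033, -0.23, 0, 0, 0],
    [1, -0.12, 0.033, -0.23, 0, 0, 0]
  ]
}}

```text
time: 8.4
ee_pos: [0.4814, -0.0644, 0.3411]
eef_rot: [0.064, 2.696, -0.062]
force: [-1.1, 0.1, -1.0]
width: 0.005
```

Run:
```python
from h import *
from workcell import manip
R,o=seat(*np.load("seat.npy"));st=manip.state();p=st["ee_pos"];Rt=Ro.from_rotvec(st["eef_rot"]).as_matrix()
print(st["time"],p,st["eef_rot"],st["qpos"],st["width"],Rt)
for w in [(.53,-.065,.345),(.61,-.065,.345)]+[o+R@(np.array(P)/1e3) for P in [(118,0,225),(118,0,180)]]: print(np.array(w),Rt.T@(w-p)/.5)
```

```text
8.4 [ 0.4814 -0.0644  0.3411] [ 0.0639  2.6956 -0.0617] [ 1.0565 -0.2937 -0.8015  2.1419 -0.3644  0.7839  1.9572] 0.005400913766738598 [[-0.9017  0.0549  0.4288]
 [ 0.0352  0.9979 -0.0537]
 [-0.4309 -0.0333 -0.9018]]
[ 0.53  -0.065  0.345] [-0.091   0.0039  0.0347]
[ 0.61  -0.065  0.345] [-0.2353  0.0127  0.1033]
[ 0.592  -0.0648  0.3289] [-0.189   0.0121  0.117 ]
[ 0.6145 -0.0655  0.2899] [-0.196   0.0159  0.2067]
```

Emit:
{"method": "arm_command", "body": {
  "series": [
    [1, -0.09, 0.004, 0.03, 0, 0, 0],
    [1, -0.17, 0.009, 0.07, 0, 0, 0],
    [1, -0.235, 0.013, 0.1, 0, 0, 0],
    [1, -0.235, 0.013, 0.1, 0, 0, 0],
    [1, -0.215, 0.013, 0.15, 0, 0, 0],
    [1, -0.196, 0.016, 0.2, 0, 0, 0],
    [1, -0.196, 0.016, 0.2, 0, 0, 0],
    [1, -0.196, 0.016, 0.2, 0, 0, 0]
  ]
}}

```text
time: 9.2
ee_pos: [0.6112, -0.0662, 0.2907]
eef_rot: [0.068, 2.7, -0.059]
force: [0.4, -0.1, 0.9]
width: 0.003
```

```bash
python3 go.py "(118,0,182)"
python3 - <<'E'
from workcell import manip
import cv2, numpy as np
f=manip.grab_frame("scene");t=manip.grab_frame("top")
a=cv2.resize(f["color"][110:270,280:390,::-1],(412,600),interpolation=cv2.INTER_CUBIC)
b=cv2.resize(t["color"][140:225,250:345,::-1],(380,340),interpolation=cv2.INTER_CUBIC)
c=np.zeros((600,792,3),np.uint8);c[:,:412]=a;c[:340,412:]=b;cv2.imwrite("pics/p3.png",c)
E
```

```text
t 9.2 p [ 0.6112 -0.0662  0.2907] in seat mm [115.5278  -0.841  182.3294] q [ 1.0283  0.2199 -1.095   1.9616  0.4137  0.67    1.2343] w 0.0026180213630576017
force seat [ 0.775  -0.1152  0.6012] moment seat [ 0.0504  0.5128 -0.0666] turn/2 [-0.0201 -0.0412 -0.0054]
(118,0,182) world [ 0.6135 -0.0654  0.2916] shift [-0.005   0.0018  0.0002]
```

View pics/p3.png

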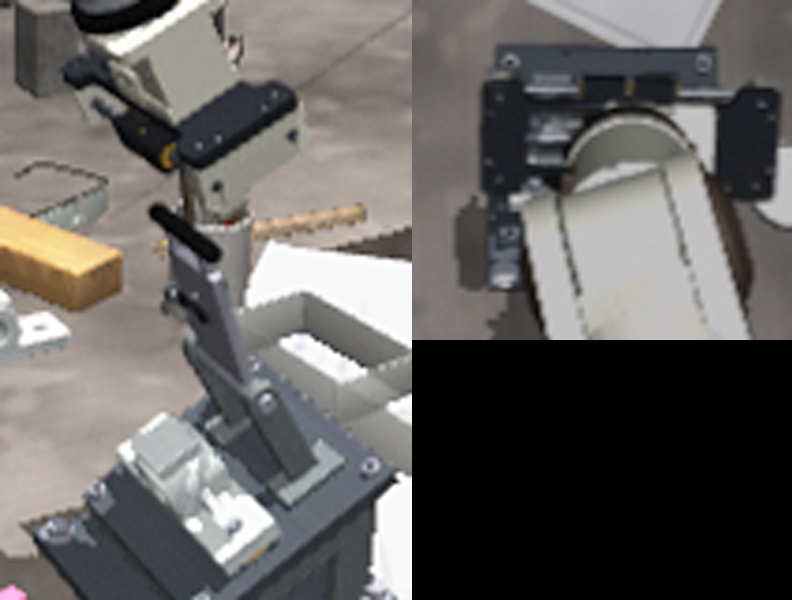

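The fingertip stands just behind the crossbar (left panel, bar at (185,232), finger at (205,210)) and touches nothing. Now the arc to draw the bar over.

Run:
```python
from h import *
from workcell import manip
R,o=seat(*np.load("seat.npy"));st=manip.state();p=st["ee_pos"];Rt=Ro.from_rotvec(st["eef_rot"]).as_matrix()
for q in np.arange(0,.96,.1):
    a=1.75-q;P=np.array([64-119*np.cos(a)+16,0,73+119*np.sin(a)-10])/1e3;print(round(q,1),P,Rt.T@(o+R@P-p)/.5)
```

```text
0.0 [0.1012 0.     0.1801] [0.0327 0.0022 0.0095]
0.1 [0.0894 0.     0.1816] [0.0564 0.0019 0.0083]
0.2 [0.0775 0.     0.182 ] [0.0802 0.0016 0.0095]
0.3 [0.0657 0.     0.1811] [0.1037 0.0015 0.0131]
0.4 [0.0539 0.     0.1791] [0.1268 0.0015 0.0189]
0.5 [0.0425 0.     0.1759] [0.1491 0.0015 0.0271]
0.6 [0.0314 0.     0.1716] [0.1705 0.0017 0.0374]
0.7 [0.0208 0.     0.1662] [0.1908 0.002  0.0498]
0.8 [0.0108 0.     0.1598] [0.2098 0.0024 0.0642]
0.9 [0.0015 0.     0.1524] [0.2272 0.0028 0.0804]
```

Emit:
{"method": "arm_command", "body": {
  "series": [
    [1, 0.015, 0.002, 0.005, 0, 0, 0],
    [1, 0.033, 0.002, 0.009, 0, 0, 0],
    [1, 0.045, 0.002, 0.009, 0, 0, 0],
    [1, 0.056, 0.002, 0.008, 0, 0, 0],
    [1, 0.068, 0.002, 0.009, 0, 0, 0],
    [1, 0.08, 0.002, 0.0095, 0, 0, 0],
    [1, 0.092, 0.002, 0.011, 0, 0, 0],
    [1, 0.104, 0.002, 0.013, 0, 0, 0]
  ]
}}

```text
time: 10.1
ee_pos: [0.5674, -0.0641, 0.2632]
eef_rot: [0.068, 2.698, -0.062]
force: [0.7, -0.3, 1.2]
width: 0.002
```

```bash
python3 go.py
```

```text
t 10.1 p [ 0.5674 -0.0641  0.2632] in seat mm [ 63.786    0.0337 180.4953] q [ 1.122   0.1413 -1.1397  2.0871  0.3299  0.5725  1.2953] w 0.002071515451585551
force seat [ 1.2021 -0.2353  0.6995] moment seat [0.0053 0.2791 0.0583] turn/2 [-0.0214 -0.0402 -0.0053]
```

Run:
```python
from workcell import manip
import cv2
f=manip.grab_frame("scene")
cv2.imwrite("pics/p4.png",cv2.resize(f["color"][120:270,275:395,::-1],(480,600),interpolation=cv2.INTER_CUBIC))
```

```text
(no output)
```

View pics/p4.png

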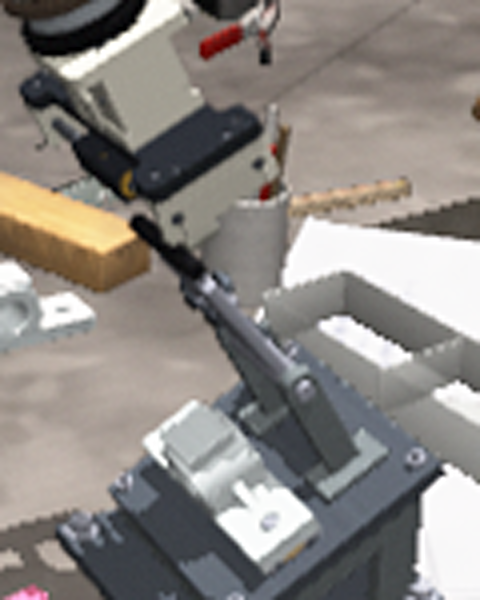

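The leaf follows the finger: the bar has come over to (165,245) and the leaf is at roughly 0.3 rad. Continuing past the strut's dead point, then following no further.

Emit:
{"method": "arm_command", "body": {
  "series": [
    [1, 0.012, 0, 0.003, 0, 0, 0],
    [1, 0.023, 0, 0.006, 0, 0, 0],
    [1, 0.034, 0, 0.01, 0, 0, 0],
    [1, 0.045, 0, 0.014, 0, 0, 0],
    [1, 0.056, 0, 0.019, 0, 0, 0],
    [1, 0.067, 0, 0.024, 0, 0, 0],
    [1, 0.077, 0, 0.03, 0, 0, 0],
    [1, 0.087, 0, 0.037, 0, 0, 0],
    [1, 0.097, 0, 0.044, 0, 0, 0],
    [1, 0.106, 0, 0.051, 0, 0, 0],
    [1, 0.115, 0, 0.059, 0, 0, 0],
    [1, 0.123, 0, 0.067, 0, 0, 0],
    [1, 0.123, 0, 0.067, 0, 0, 0]
  ]
}}

```text
time: 11.45
ee_pos: [0.5261, -0.0634, 0.206]
eef_rot: [0.068, 2.699, -0.061]
force: [0.1, -0.7, 0.7]
width: 0.004
```

```bash
python3 go.py "(40,0,230)"
python3 - <<'E'
from workcell import manip
import cv2
f=manip.grab_frame("scene")
cv2.imwrite("pics/p5.png",cv2.resize(f["color"][120:270,275:395,::-1],(480,600),interpolation=cv2.INTER_CUBIC))
E
```

```text
t 11.45 p [ 0.5261 -0.0634  0.206 ] in seat mm [ -0.5492  -0.4543 151.6282] q [ 1.0888  0.1418 -1.0903  2.2342  0.4116  0.4266  1.2112] w 0.004428880889509928
force seat [ 0.4577 -0.7324  0.5329] moment seat [ 0.0698  0.4903 -0.0687] turn/2 [-0.0211 -0.0407 -0.0052]
(40,0,230) world [ 0.522  -0.0628  0.2942] shift [-0.0681 -0.005  -0.1627]
```

View pics/p5.png

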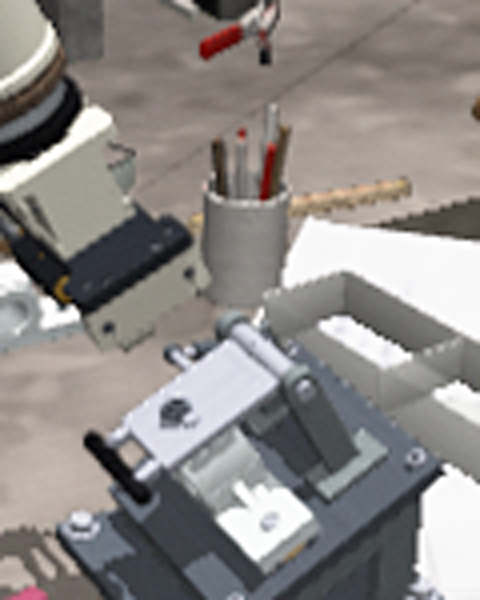

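The leaf has fallen shut on the dome's flat top, with the bar at (117,465), and the finger is clear above it. Withdrawing upward, then checking the bar position against the closed position.

Emit:
{"method": "arm_command", "body": {
  "series": [
    [1, -0.02, 0, -0.05, 0, 0, 0],
    [1, -0.045, 0, -0.11, 0, 0, 0],
    [1, -0.068, 0, -0.16, 0, 0, 0],
    [1, -0.068, 0, -0.16, 0, 0, 0],
    [1, -0.068, 0, -0.16, 0, 0, 0],
    [1, -0.068, 0, -0.16, 0, 0, 0],
    [1, -0.068, 0, -0.16, 0, 0, 0],
    [1, -0.068, 0, -0.16, 0, 0, 0]
  ]
}}

```text
time: 12.3
ee_pos: [0.5227, -0.06, 0.2926]
eef_rot: [0.068, 2.699, -0.059]
force: [0.0, 1.0, -0.1]
width: 0.008
```

```bash
python3 go.py
python3 - <<'E'
from h import *
from workcell import manip
import cv2
R,o=seat(*np.load("seat.npy"))
f=manip.grab_frame("scene");im=cv2.resize(f["color"][190:270,285:385,::-1],(800,640),interpolation=cv2.INTER_CUBIC)[:600]
for q,c in((1.75,(0,255,0)),(1.6,(0,0,255))):
    a=1.75-q
    for y in(-39,39):
        u=proj("scene",o+R@(np.array([64-119*np.cos(a),y,73+119*np.sin(a)])/1e3))[0]
        v=((u-[285,190])*8).astype(int);print(q,y,v);cv2.circle(im,tuple(int(i) for i in v),5,c,2)
cv2.imwrite("pics/p6.png",im)
E
```

```text
t 12.3 p [ 0.5227 -0.06    0.2926] in seat mm [ 39.7643   2.7922 228.3583] q [ 1.3444 -0.1446 -1.1849  2.1344 -0.2373  0.6279  1.8153] w 0.007540585746831648
force seat [-0.0469  0.9543 -0.0907] moment seat [ 0.0855  0.5533 -0.0589] turn/2 [-0.0202 -0.0408 -0.0054]
1.75 -39 [215 444]
1.75 39 [105 324]
1.6 -39 [194 406]
1.6 39 [ 84 287]
```

View pics/p6.png

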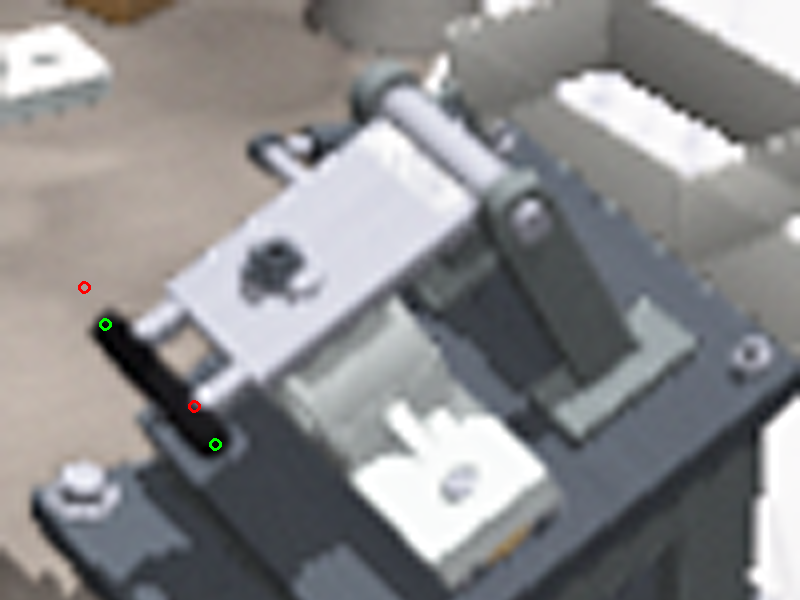

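The bar's ends fall on the green marks predicted for 1.75 rad, well away from the red ones for 1.6. The block is under the leaf and the arm is clear, so I'm handing in.

```bash
python3 -c "
from workcell import manip
print(manip.hand_in())"
```

```text
the job is handed in; nothing more can be done
None
```

I pressed the block down first, then closed the leaf over it and handed the job in at about 12 s of the 48 s allowed. The interface gives no verdict, so this rests on my own checks.

- **Pressing:** with the leaf open, I straddled the dome with the open fingers and pressed both foot ends along the dowels. They came to a hard stop: 58 N at fingertip height 13.4 mm, against 14 mm for a seated block. Rocking the tool loaded each end in turn to roughly 19 N or more, against about 9 N to move a sleeve.
- **Leaf:** after backing off along the dowels, I drew the crossbar over from behind until the strut pulled the leaf shut. In the last picture the bar's ends lie on the positions predicted for 1.75 rad and clearly off those for 1.6 rad.
- **At hand-in:** the tool was about 0.13 m clear of the jig and force readings were about zero. I moved nothing else on the bench on purpose, though I did not measure the other things again.

**Less certain:**
- I could not see the left foot end after pressing. Its seating rests on force and tool height, while the right end also shows in the pictures.
- The split of force between the two ends is approximate, because the moment's reference point isn't given.
- The leaf's closing force on the block could not be measured directly.

On the first retreat the arm stopped about 25 mm to one side of its target, near its reach limit. It touched nothing, and I corrected it before going on.

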